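# Clamp a freshly coated number plate in the riveting jig

## Task

The framed motorcycle plate lying in front of the riveting jig has a fresh soft coating. Slide it flat along the bench, without lifting it, until it lies square and flush against both of the jig's rubber stops, then swing the jig's hold-down arm down so that its sprung rubber foot rests on the plate and stays there. Be gentle: neither the gripper, the stops nor the foot may ever press on the plate with more than 12 N (a bit over a kilogram), and leave the other things on the bench where they are.

Things in the scene. Friction and masses are not known exactly. Their poses are not given: they have to be found in the camera images.
- plate: Loose framed motorcycle plate: flat slab 115 (own x) x 210 (own y) x 14 mm high, black plastic frame, white face, blue band at its +y end, 0.2 to 0.35 kg. Origin at the centre of its underside. It starts on the bench before the jig, askew by up to 0.25 rad against it, some 30 to 55 mm short of the back stop and 30 to 90 mm short of the side stop.
- jig: Fixed steel riveting jig on the bench, with no base under the plate; its yaw varies. Origin on the bench at the inner corner where the faces of its two stops would meet; x points away from the robot to the back stop (face on x = 0), y to the side stop (face on y = 0). Steel blocks behind the stops reach x = 67 and y = 60 mm and stand up to 42 mm high.
- seat (a point): Point on the bench, 57.5 mm before the back stop and 105 mm from the side stop, jig axes: the plate's origin belongs here, its axes along the jig's (blue end towards the side stop).
- holddown (a joint): Angle of the hold-down arm, rad: 0 level, growing as it swings up; starts at 0.9 to 1.25. Stiff hinge: the arm stays where it is left; about 2 N at the knob moves it. Hinge line along the jig's y at jig x = 55, z = 32 mm; the bar (14 mm wide, 9 thick) lies at jig y = -105 mm and points to the robot when level. The foot meets the plate at about 0.04; pressed to -0.10 it is too hard.
- knob (a point): Centre of the black ball, 28 mm across, on the end of the hold-down arm, 140 mm from the hinge: push or pinch here. About 18 mm over the plate's face when the arm is level.
- foot: Sprung rubber foot of the hold-down arm, a disc 20 mm across, 95 mm from the hinge; it gives up to 14 mm at 0.9 N per mm. Origin on the bar's middle line, 22 mm above the sole along the foot's own z.
- back_stop: Sprung black rubber-faced bar, 170 mm long (along y), 21 mm high; gives up to 18 mm along jig x at 0.9 N per mm. Origin at the middle of its face, on the bench. Axes as the jig.
- side_stop: Sprung black rubber-faced bar, 75 mm long (along x), 21 mm high; gives up to 18 mm along jig y at 0.9 N per mm. Origin at the middle of its face, on the bench. Axes as the jig.
- screwdriver: Bystander: screwdriver with green handle, lying left of the jig. Origin under its middle.
- mallet: Bystander: mallet with yellow handle, lying at the right. Origin under its middle.
- rivet_pot: Bystander: small open aluminium pot, 64 mm across, 55 mm high, just left of the side stop. Origin under its centre.
- paint_tin: Bystander: closed tin, 84 mm across, 110 mm high, left of the pot. Origin under its centre.
- tape_roll: Bystander: roll of tape lying flat, 90 mm across, 24 mm high, before the side stop, to the left of the plate. Origin under its centre.
- pliers: Bystander: pliers with red handles, lying right of the plate. Origin under the joint.
Things that resemble listed ones, but are neither listed nor needed, are in the scene too. Several things have the shape of the plate; the one meant has the colours described above.

How it is judged (in metres and radians):
On the way:
1. the plate is flush and square against both stops with the hold-down arm still up (x of plate in the frame of seat between -0.004 and 0.004 m and y of plate in the frame of seat between -0.004 and 0.004 m and angle between the x axis of plate and the x axis of jig, either way round below 0.04 rad and value of joint holddown above 0.5 rad), for 0.2 s.
At the end, for the whole second after the job is handed in: The plate lies flat on the bench, its origin within 4 mm of the seat point in jig x and in jig y and square to the jig within 0.04 rad; the hold-down arm is down (below 0.06 rad) with its foot on the plate (more than 0.5 N); all at rest (x of plate in the frame of seat between -0.004 and 0.004 m and y of plate in the frame of seat between -0.004 and 0.004 m and angle between the x axis of plate and the x axis of jig, either way round below 0.04 rad and angle between plate's own z axis and vertical below 0.03 rad and height (world z) of plate below 0.004 m and contact force between foot and plate above 0.5 N and value of joint holddown below 0.06 rad and linear speed of plate below 0.01 m/s and velocity of joint holddown between -0.05 and 0.05 rad/s); the robot touches nothing.
It fails at once if the gripper or arm presses on the plate with more than 12 N (contact force between any of the fingers, the arm and plate above 12 N).
It fails at once if a stop presses on the plate with more than 12 N (contact force between any of back_stop, side_stop and plate above 12 N).
It fails at once if the foot presses on the plate with more than 12 N (contact force between foot and plate above 12 N).
It fails at once if the plate is lifted off the bench or tilted (height (world z) of plate above 0.012 m or angle between plate's own z axis and vertical above 0.15 rad).
It fails at once if a bystander is moved by more than 20 mm (distance of any of screwdriver, mallet, rivet_pot, paint_tin, tape_roll, pliers from where it was at the start of the episode above 0.02 m).
It also fails if it takes over 72 s, if anything falls off the work surface, if the arm or the gripper's body presses on something with over 40 N, if the wrist force passes 120 N, or if a joint passes its speed limit or range.

## Robot

A 6-joint arm with a two-finger parallel gripper is mounted at the origin on the work surface. World frame = base frame: x ahead of the robot, y to its left, z up, the work surface at z = 0. Lengths are in mm, angles in rad, forces in N, time in s.
With the tool pointing down it reaches from about 275 to 1000 mm from the base axis. Payload 8.4 kg.
Tool frame: the origin (TCP) lies midway between the tips of the shut fingers; the grasp point (between the pads) lies 19 mm behind it; z points along the fingers, y is the line along which they close (so a half turn about z gives the same grasp; the last joint's range is limited). The gripper opens to 85 mm and grips with 20 to 120 N. Pads are 22 mm wide; open, the fingers measure 114 mm over their backs; the gripper's body (76 mm by 85 mm) begins 54 mm behind the grasp point. The pads swing forward as they close: fully open they stand 13 mm farther back than shut.
Start: joints at [1.123, 0.353, 1.633, -0, 1.155, -0.002], TCP at [269.486, 563.919, 196.581] pointing down, gripper open.
Joint ranges: [-2.63, 2.63], [-0.92, 2.1], [0.06, 2.66], [-1.3, 4.44], [0, 2.69], [-3.02, 3.02]. Speed limits (rad/s): [2.22, 2.22, 2.79, 3.14, 3.14, 3.14].

## Interface

Orientations are given as [roll, pitch, yaw] about the fixed x, y, z axes, in that order (R = Rz(yaw) Ry(pitch) Rx(roll)).
In Python, from rig import r, cams gives the robot as it stands. The module is installed in compiled form; this text tells all that it offers.
- The arm moves only by the tool send_rows, never from a script. Its argument "targets" is one flat list of numbers, 7 for each row, row after row: the shift along the tool's x, y, z in m, then the turn, a rotation vector about the tool's x, y, z in rad, then the opening, from -1 (shut) to 1 (fully open). In form: [tx, ty, tz, wx, wy, wz, fingers, tx, ty, tz, wx, wy, wz, fingers, ...]. A call has 1 to 12 rows; each row is the pose to reach, as a shift and turn from the pose commanded when the call began, along the tool's axes at that moment; what a row does not reach only later rows make up. A row lasts 1/12 s, in which the tool goes at most 41.7 mm and 7.16 degrees, less where a joint would pass 70% of its speed; a pose out of reach is approached as far as the arm can. A call with a gripper value outside its range is refused whole. The fingers move at their own pace and stop on an object; "grip_force" is the grip in N (left out, the last holds). Time passes only in rows, so rows that repeat a pose let the fingers close. It gives the time, the measured TCP pose, the force, the opening and the grip force at its end, in the units of the state.
- r.sense(): the state, without advancing time (a new reading comes with each control period).
- cams.grab_frame(name): name is "scene" or "top"; returns a dict with "color" (480x640x3 uint8, blue, green, red), "fx", "fy", "cx", "cy" (pixels), "xyz" and "attitude" of the camera in the world. Camera axes: x right, y down, z forward; pixel columns grow to the right and rows downward; lengths in mm; the calibration is good to about 2 mm. A picture is of the moment at which its call begins. There is no depth.
- r.sign_off(): hands the job in; it is judged then, once.
The state is a dict: "clock": time; "qpos": joint angles; "qvel": joint speeds; "joint_efforts": joint torques, N m; "eef_pos": TCP position; "tcp_rot": TCP orientation; "contact_force": force on the tool from outside, world axes, zero at the start; "wrist_torque": the same for the moment, N m; "opening": opening from 0.0 (shut) to 1.0 (fully open); "grasp_force": force on a finger pad.
Only numpy, scipy, OpenCV 4.12 (cv2) and the standard library are available. Lean on these libraries where they do the work, as an engineer would, in place of code of your own. Each camera call takes 0.05 s, during which the arm holds its last target. There are 200 camera calls.

## Working session

There is one attempt and no reset: what is moved stays moved. The work goes in short steps, Python scripts to look and compute and a tool call to move; the robot and the scene stay as the last step left them, time stands still between calls to the robot, and variables do not carry over. Pictures are saved under pics/ and viewed, at most 10 in all, crops included, and the job is handed in when it is done.

Besides the shell and the picture viewer there is one more tool, called after "Emit:" by a JSON object that holds its "method" and its "body". send_rows: Moves the arm, as the interface text tells. Its arguments: {"type":"object","properties":{"targets":{"type":"array"},"grip_force":{"type":"number"}},"required":["targets"]}

```bash
mkdir -p pics
cat > h.py <<'E'
import numpy as np, cv2
from scipy.spatial.transform import Rotation as R
def cam(f): 
    a=np.array(f["attitude"],float)
    return (a if a.shape==(3,3) else R.from_euler('xyz',a).as_matrix()), np.array(f["xyz"],float)
def ray(f,u,v):
    M,o=cam(f); d=M@np.array([(u-f["cx"])/f["fx"],(v-f["cy"])/f["fy"],1.]); return o,d/np.linalg.norm(d)
def plane(f,u,v,z):
    o,d=ray(f,u,v); return o+d*(z-o[2])/d[2]
def cross(f,p,g,q):
    o,d=ray(f,*p); a,b=ray(g,*q)
    s=np.linalg.lstsq(np.c_[d,-b],a-o,rcond=None)[0]; A=o+d*s[0]; B=a+b*s[1]
    return (A+B)/2, np.linalg.norm(A-B)
def proj(f,P):
    M,o=cam(f); c=M.T@(np.array(P,float)-o); return f["fx"]*c[0]/c[2]+f["cx"], f["fy"]*c[1]/c[2]+f["cy"]
E
python3 - <<'E'
from rig import r,cams
import cv2,pickle
F={}
for n in("scene","top"):
    f=cams.grab_frame(n);F[n]=f;cv2.imwrite(f"pics/{n}0.png",f["color"]);print(n,f["xyz"],f["attitude"],f["fx"],f["cx"])
pickle.dump(F,open("f0.pkl","wb"));print(r.sense())
E
```

```text
scene [1017.39203247  431.39328117 1105.89291662] [-2.54154681 -0.00499571  2.35650605] 498.01151266153954 316.85740115076857
top [ 229.06453853  -64.49478808 1216.50399645] [-2.93062664  0.00404494 -1.57429214] 446.93047500343124 321.12032655177165
{'clock': 0.1, 'qpos': array([ 1.12259293e+00,  3.53564278e-01,  1.63405209e+00, -8.86331795e-06,
        1.15520292e+00, -2.41383017e-03]), 'qvel': array([-1.07666526e-04,  2.75666336e-04, -3.11003276e-03,  1.99516171e-04,
       -6.07504170e-05,  1.33389868e-03]), 'joint_efforts': array([ 1.24127233e-03, -6.06364059e+01, -3.42817354e+01,  1.60976920e-04,
        3.88706481e-03, -1.87382841e-05]), 'eef_pos': array([269.29033933, 563.49448262, 195.94919053]), 'tcp_rot': array([-3.14036600e+00,  5.14353458e-06,  2.69580667e+00]), 'contact_force': array([-0.81666832,  0.43104556,  0.51399586]), 'wrist_torque': array([-0.0090879 , -0.00923957, -0.03664915]), 'grasp_force': 0.0, 'opening': 1.000802230198999}
```

View pics/scene0.png

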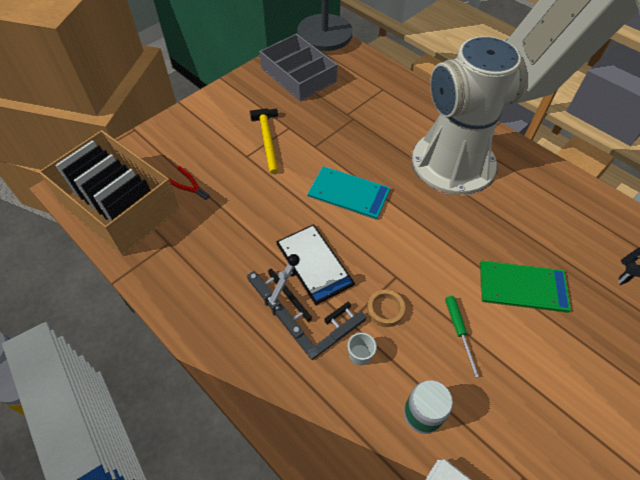

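View pics/top0.png

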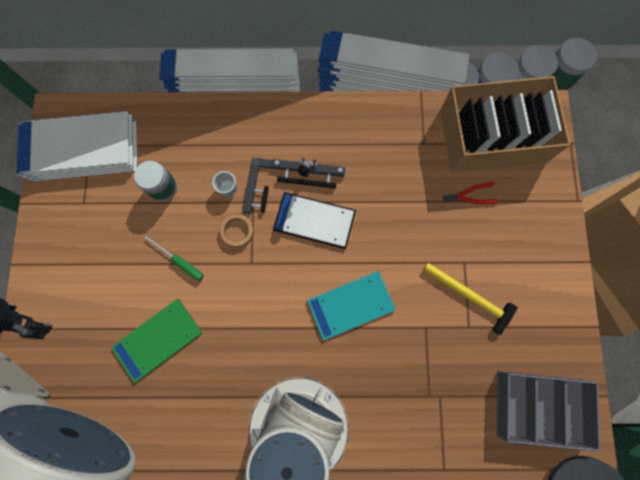

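The scene view has the white plate at about (316,263), the knob at (293,260) and the side stop at (337,314). In the top view the plate is at (315,220), the back stop at (306,182), the side stop at (264,198) and the tape roll at (237,231). I'll enlarge both around the jig.

Run:
```python
import pickle,cv2,numpy as np
F=pickle.load(open("f0.pkl","rb"))
a=F["top"]["color"][145:260,210:370];b=F["scene"]["color"][220:370,230:420]
cv2.imwrite("pics/c1.png",cv2.resize(a,(800,575),interpolation=cv2.INTER_CUBIC))
cv2.imwrite("pics/c2.png",cv2.resize(b,(760,600),interpolation=cv2.INTER_CUBIC))
```

```text
(no output)
```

View pics/c1.png

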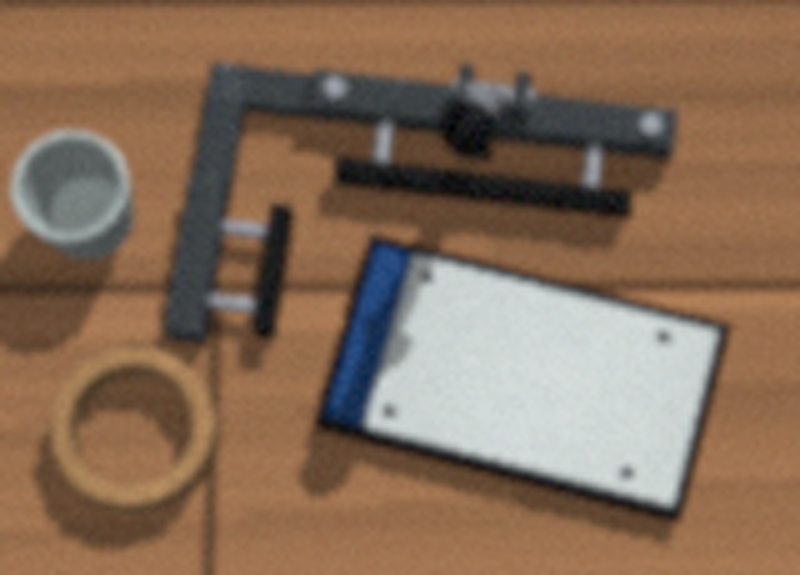

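View pics/c2.png

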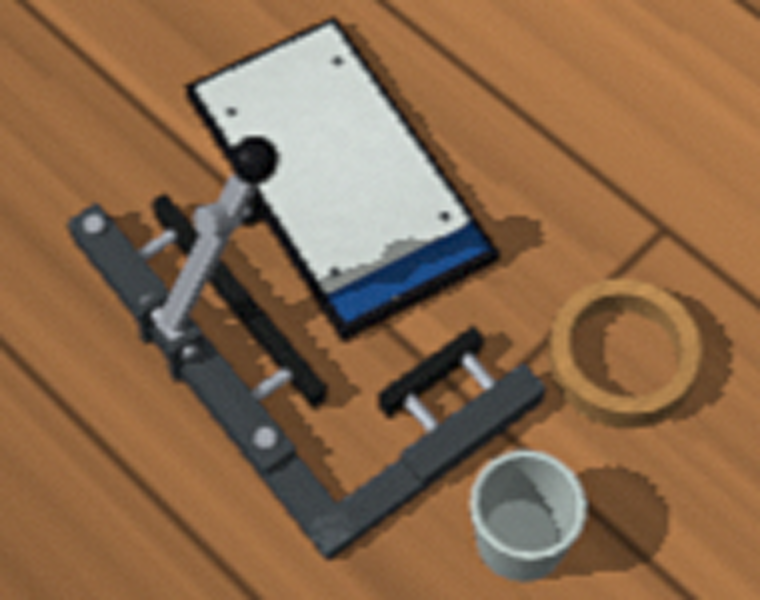

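Top crop: the plate corners are at (375,238), (322,425), (678,517) and (727,327), and the back stop's front edge runs (337,180)–(628,212). In the scene crop, the back stop's front top edge runs (172,197)–(325,383), the side stop's face edge (380,395)–(472,328), and the knob is at (254,159).

Run:
```python
import pickle,cv2,numpy as np
from h import *
F=pickle.load(open("f0.pkl","rb"));T,S=F["top"],F["scene"]
t=lambda p:((p[0]+.5)/5+209.5,(p[1]+.5)/5+144.5)
s=lambda p:((p[0]+.5)/4+229.5,(p[1]+.5)/4+219.5)
def show(n,p,q): P,e=cross(T,t(p),S,s(q));print(n,P.round(1),'gap',e.round(1));return P
bb=show('blue-back',(375,238),(345,328));bf=show('blue-front',(322,420),(497,250))
rb=show('r-back',(727,325),(190,90));rf=show('r-front',(678,510),(333,18))
print('sizes',np.linalg.norm(bb-bf),np.linalg.norm(rb-rf),np.linalg.norm(bb-rb),np.linalg.norm(bf-rf))
show('knob',(468,126),(254,159))
show('bs L end',(337,163),(315,400));show('bs R end',(630,195),(160,202))
show('ss',(283,208),(385,402));show('ss',(262,330),(477,335))
show('steelcorner',(214,68),(330,545))
print('bs front edge z21', [plane(S,*s(p),21).round(1) for p in((172,197),(325,383))])
print('ss face edge z21', [plane(S,*s(p),21).round(1) for p in((380,395),(472,328))])
print('bs bottom z0', [plane(T,*t(p),0).round(1) for p in((337,182),(628,214))])
print('ss face top/bot z21,0', [plane(T,*t(p),z).round(1) for z in (21,0) for p in((291,208),(273,333))])
# plate by mask, top
im=cv2.resize(T["color"],None,fx=4,fy=4,interpolation=cv2.INTER_CUBIC);hsv=cv2.cvtColor(im,cv2.COLOR_BGR2HSV)
for nm,m in(('white+blue',((hsv[...,1]<60)&(hsv[...,2]>110))|((hsv[...,0]>100)&(hsv[...,0]<130)&(hsv[...,1]>120))),):
    m=m.astype(np.uint8);k=np.zeros_like(m);k[185*4:255*4,270*4:360*4]=1;m*=k
    m=cv2.morphologyEx(m,cv2.MORPH_CLOSE,np.ones((17,17)))
    c=max(cv2.findContours(m,0,1)[0],key=cv2.contourArea)
    P=np.array([plane(T,(u+.5)/4-.5,(v+.5)/4-.5,14)[:2] for u,v in c[:,0]],np.float32)
    print(nm,cv2.minAreaRect(P))
c=(bb+bf+rb+rf)/4;d=(bb+bf-rb-rf);print('centre',c.round(1),'yaw of +y',np.arctan2(d[1],d[0]))
```

```text
blue-back [626.   43.    9.5] gap 1.7
blue-front [520.2  71.3   9. ] gap 2.3
r-back [ 574.5 -154.8    6.3] gap 3.0
r-front [ 468.3 -126.2   11.3] gap 1.0
sizes 109.49423556826065 110.12333982525196 204.3436413055536 204.2722488325232
knob [638.4 -16.4 151.9] gap 0.1
bs L end [671.6  64.6   8.6] gap 0.1
bs R end [ 648.6 -100.9   14.6] gap 2.8
ss [643.9  95.   10.5] gap 1.1
ss [572.4 104.5  11.2] gap 0.5
steelcorner [728.9 135.8  10.9] gap 0.8
bs front edge z21 [array([642.3, -93.8,  21. ]), array([663.7,  65. ,  21. ])]
ss face edge z21 [array([646.1,  93.5,  21. ]), array([575.3, 101.9,  21. ])]
bs bottom z0 [array([663.3,  65.4,   0. ]), array([ 643.2, -101.2,    0. ])]
ss face top/bot z21,0 [array([640.5,  88.7,  21. ]), array([567.7,  97.1,  21. ]), array([647.8,  91.4,   0. ]), array([573.7, 100. ,  -0. ])]
white+blue ((545.8804321289062, -40.93861389160156), (202.2736053466797, 107.54869079589844), 75.52163696289062)
centre [547.2 -41.7   9. ] yaw of +y 1.3148020805138507
```

```bash
cat >> h.py <<'E'
TH=-0.12
XJ=np.array([np.cos(TH),np.sin(TH),0]);YJ=np.array([-np.sin(TH),np.cos(TH),0])
O=np.array([666.3,90.3,0.])   # jig origin
w2j=lambda P:np.array([(np.array(P,float)-O)@XJ,(np.array(P,float)-O)@YJ,P[2]])
def delta(s,xj,yj,z,yaw,ref=None):
    "shift (m) and turn in tool axes from the present pose to jig-frame target"
    M=R.from_euler('xyz',s["tcp_rot"]); G=R.from_euler('xyz',[np.pi,0,yaw])
    P=O+xj*XJ+yj*YJ+np.array([0,0,z])
    print('tcp jig',w2j(s["eef_pos"]).round(1),'t',s["clock"],'f',s["contact_force"].round(2))
    print('shift',(M.inv().apply(P-s["eef_pos"])/1000).round(4),'turn',(M.inv()*G).as_rotvec().round(4))
E
python3 - <<'E'
from h import *
from rig import r
delta(r.sense(),-205,-145,60,np.pi+TH)
E
```

```text
tcp jig [-450.8  422.3  195.9] t 0.1 f [-0.82  0.43  0.51]
shift [-0.4144 -0.4586  0.1365] turn [-1.200e-03 -2.000e-04 -3.258e-01]
```

Emit:
{"method": "send_rows", "body": {"targets": [-0.414,-0.459,0,-0.001,0,-0.326,1,-0.414,-0.459,0,-0.001,0,-0.326,1,-0.414,-0.459,0,-0.001,0,-0.326,1,-0.414,-0.459,0,-0.001,0,-0.326,1,-0.414,-0.459,0,-0.001,0,-0.326,1,-0.414,-0.459,0,-0.001,0,-0.326,1,-0.414,-0.459,0,-0.001,0,-0.326,1,-0.414,-0.459,0,-0.001,0,-0.326,1,-0.414,-0.459,0,-0.001,0,-0.326,1,-0.414,-0.459,0,-0.001,0,-0.326,1,-0.414,-0.459,0,-0.001,0,-0.326,1,-0.414,-0.459,0,-0.001,0,-0.326,1]}}

```text
clock: 1.1
eef_pos: [411.5, 82.5, 196.6]
tcp_rot: [3.141, 0.0, 3.022]
contact_force: [1.4, 0.8, -0.1]
opening: 0.998
grasp_force: 0.0
```

Run:
```python
from h import *
from rig import r
delta(r.sense(),-205,-145,-7,np.pi+TH)
```

```text
tcp jig [-252.1  -38.2  196.6] t 1.1 f [ 1.39  0.76 -0.09]
shift [-0.047  -0.107   0.2035] turn [0.0011 0.0004 0.0004]
```

Emit:
{"method": "send_rows", "body": {"targets": [-0.024,-0.053,0.04,0,0,0,1,-0.047,-0.107,0.08,0,0,0,1,-0.047,-0.107,0.12,0,0,0,1,-0.047,-0.107,0.157,0,0,0,1,-0.047,-0.107,0.157,0,0,0,1,-0.047,-0.107,0.157,0,0,0,1,-0.047,-0.107,0.157,0,0,0,1]}}

```text
clock: 1.68
eef_pos: [443.6, -27.4, 38.2]
tcp_rot: [3.141, -0.005, 3.02]
contact_force: [0.4, -1.0, 1.3]
opening: 0.997
grasp_force: 0.0
```

Run:
```python
from h import *
from rig import r,cams
delta(r.sense(),-205,-145,-7,np.pi+TH)
T=cams.grab_frame("top");S=cams.grab_frame("scene")
a=cv2.resize(T["color"][150:270,210:370],None,fx=2.5,fy=2.5,interpolation=cv2.INTER_CUBIC);b=cv2.resize(S["color"][170:345,210:410],(400,350))
c=np.zeros((350,800,3),np.uint8);c[:300,:400]=a;c[:,400:]=b;cv2.imwrite("pics/d.png",c)
```

```text
tcp jig [-207.  -143.5   38.2] t 1.6833 f [ 0.38 -1.04  1.27]
shift [-0.0023 -0.0016  0.0452] turn [ 0.0008 -0.0051 -0.0014]
```

View pics/d.png

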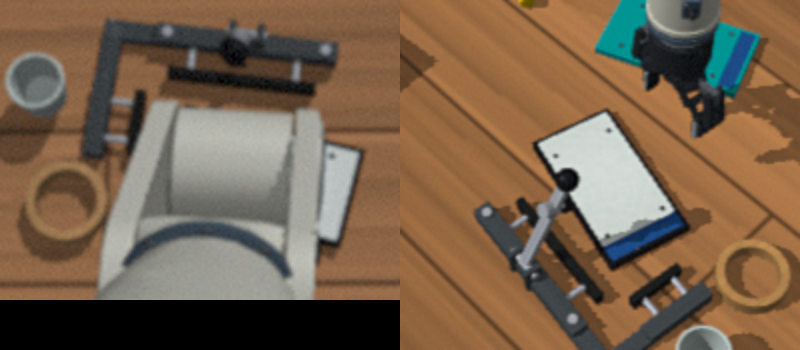

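The gripper (right half, about (690,90)) stands in front of the plate and clear of it. Next I lower it.

Emit:
{"method": "send_rows", "body": {"targets": [-0.002,-0.002,0.02,0,-0.005,0,1,-0.002,-0.002,0.033,0,-0.005,0,1,-0.002,-0.002,0.038,0,-0.005,0,1,-0.002,-0.002,0.041,0,-0.005,0,1,-0.002,-0.002,0.044,0,-0.005,0,1,-0.002,-0.002,0.044,0,-0.005,0,1]}}

```text
clock: 2.28
eef_pos: [447.9, -29.1, -3.7]
tcp_rot: [3.141, 0.007, 3.022]
contact_force: [-0.8, 0.2, -0.2]
opening: 0.999
grasp_force: 0.0
```

Run:
```python
from h import *
from rig import r,cams
delta(r.sense(),-183,-145,-7,np.pi+TH)
```

```text
tcp jig [-202.5 -144.6   -3.7] t 2.2833 f [-0.79  0.16 -0.16]
shift [-0.0195 -0.0004  0.0034] turn [0.0011 0.0067 0.0008]
```

Emit:
{"method": "send_rows", "body": {"targets": [-0.006,0,0.001,0.001,0.003,0.001,1,-0.012,0,0.001,0.001,0.003,0.001,1,-0.018,0,0.001,0.001,0.003,0.001,1,-0.0205,0,0.001,0.001,0.003,0.001,1,-0.023,0,0.001,0.001,0.003,0.001,1,-0.0255,0,0.001,0.001,0.003,0.001,1,-0.028,0,0.001,0.001,0.003,0.001,1,-0.0305,0,0.001,0.001,0.003,0.001,1,-0.033,0,0.001,0.001,0.003,0.001,1,-0.0355,0,0.001,0.001,0.003,0.001,1,-0.038,0,0.001,0.001,0.003,0.001,1,-0.0405,0,0.001,0.001,0.003,0.001,1]}}

```text
clock: 3.28
eef_pos: [487.6, -34.2, -5.3]
tcp_rot: [-3.142, 0.002, 3.021]
contact_force: [-0.1, -0.0, -0.1]
opening: 1.002
grasp_force: 0.0
```

```bash
cat > look.py <<'E'
import sys
from h import *
from rig import r,cams
s=r.sense();print('tcp jig',w2j(s["eef_pos"]).round(1),s["tcp_rot"].round(3),'t',round(s["clock"],2),'f',s["contact_force"].round(2))
def plate(f,box,name):
    "corners of white+blue face region on z=14, in jig frame"
    k=4;u0,v0,u1,v1=box
    im=cv2.resize(f["color"][v0:v1,u0:u1],None,fx=k,fy=k,interpolation=cv2.INTER_CUBIC);h=cv2.cvtColor(im,cv2.COLOR_BGR2HSV)
    m=(((h[...,1]<60)&(h[...,2]>110))|((h[...,0]>100)&(h[...,0]<130)&(h[...,1]>120)&(h[...,2]>50))).astype(np.uint8)
    m=cv2.morphologyEx(m,cv2.MORPH_CLOSE,np.ones((9,9)));m=cv2.morphologyEx(m,cv2.MORPH_OPEN,np.ones((21,21)))
    cs=cv2.findContours(m,0,1)[0]
    c=max(cs,key=cv2.contourArea);c=cv2.convexHull(c)
    P=np.array([w2j(plane(f,(u+.5)/k-.5+u0,(v+.5)/k-.5+v0,14))[:2] for u,v in c[:,0]],np.float32)
    (cx,cy),wh,a=cv2.minAreaRect(P);a=(a+45)%90-45
    print(name,'centre jig',round(cx,1),round(cy,1),'size',np.round(wh,1),'rel yaw',round(np.radians(a),3))
if __name__=="__main__":
    S=cams.grab_frame("scene");plate(S,(270,215,370,320),'scene')
    if len(sys.argv)>1: plate(cams.grab_frame("top"),(270,180,360,255),'top')
    cv2.imwrite("pics/last.png",cv2.resize(S["color"][200:350,230:430],(800,600),interpolation=cv2.INTER_CUBIC))
E
python3 look.py
python3 -c "
import pickle
from look import *
F=pickle.load(open('f0.pkl','rb'))
plate(F['scene'],(270,215,370,320),'scene0');plate(F['top'],(270,180,360,255),'top0')"
```

```text
tcp jig [-162.5 -145.    -5.3] [-3.142e+00  2.000e-03  3.021e+00] t 3.28 f [-0.09 -0.02 -0.06]
scene centre jig -101.1 -143.0 size [201.  106.2] rel yaw -0.147
tcp jig [-161.8 -145.    -5.2] [3.142e+00 3.000e-03 3.021e+00] t 3.33 f [ 0.76 -0.05  0.4 ]
scene0 centre jig -101.1 -143.0 size [201.  106.2] rel yaw -0.147
top0 centre jig -103.7 -144.7 size [201.9 106.7] rel yaw -0.14
```

View pics/last.png

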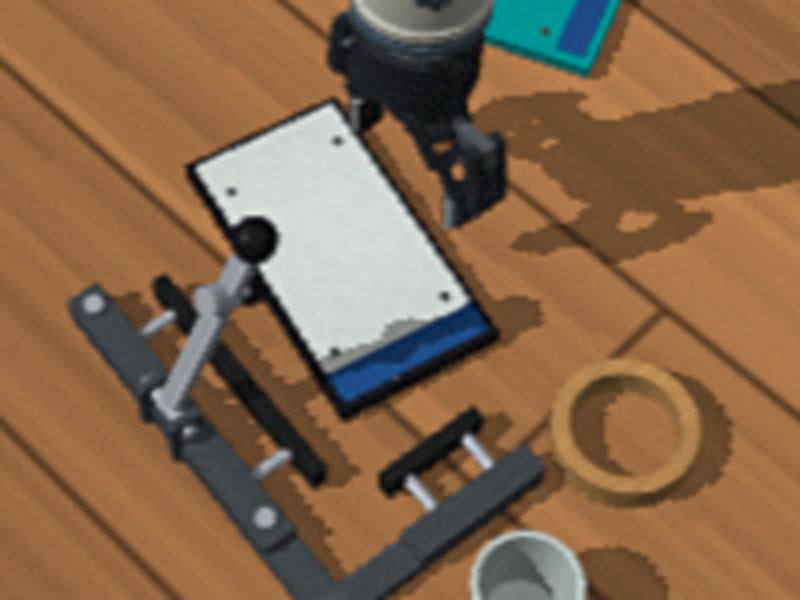

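The right finger at (357,115) is just at the plate's front edge and there is no contact yet. I'll continue slowly.

Emit:
{"method": "send_rows", "body": {"targets": [-0.002,0,0,0,0,0,1,-0.004,0,0,0,0,0,1,-0.006,0,0,0,0,0,1,-0.008,0,0,0,0,0,1,-0.01,0,0,0,0,0,1,-0.012,0,0,0,0,0,1]}}

```text
clock: 3.83
eef_pos: [499.5, -35.7, -5.3]
tcp_rot: [-3.142, 0.002, 3.021]
contact_force: [0.0, -0.4, 0.1]
opening: 0.998
grasp_force: 0.0
```

```bash
python3 look.py
```

```text
tcp jig [-150.5 -145.    -5.3] [-3.142e+00  2.000e-03  3.021e+00] t 3.83 f [ 0.05 -0.44  0.08]
scene centre jig -102.6 -142.8 size [201.  109.3] rel yaw -0.147
```

View pics/last.png

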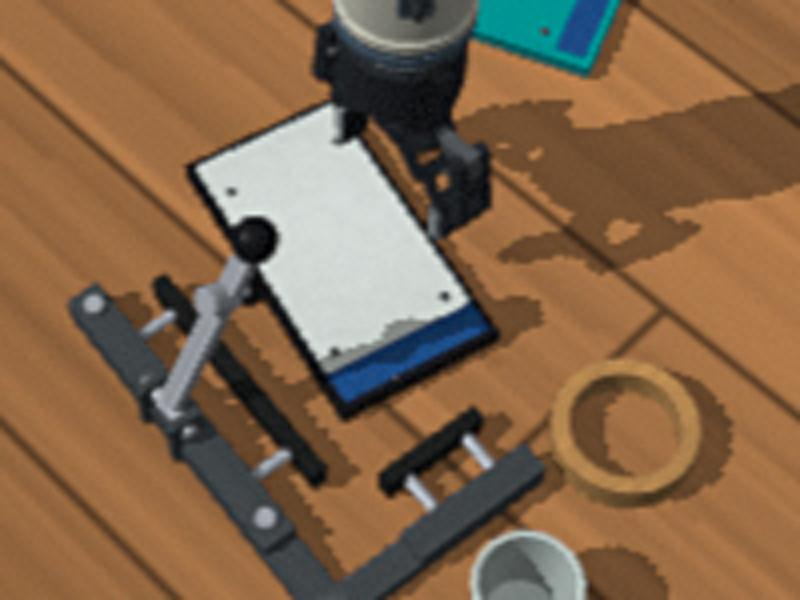

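The right fingertip at (345,142) lies over the white face with no contact force, so the open tips stand higher than the text suggests. I'll work out the tip height from the ray.

Run:
```python
from h import *
from rig import cams
S=cams.grab_frame("scene")
for p in((337,142),(350,140),(430,236),(441,232)):
    u,v=(p[0]+.5)/4+229.5,(p[1]+.5)/4+199.5
    print(p,[w2j(plane(S,u,v,z)).round(0) for z in(8,14,20,26)])
```

```text
(337, 142) [array([-152., -210.,    8.]), array([-150., -207.,   14.]), array([-147., -204.,   20.]), array([-145., -200.,   26.])]
(350, 140) [array([-160., -206.,    8.]), array([-158., -203.,   14.]), array([-155., -200.,   20.]), array([-153., -196.,   26.])]
(430, 236) [array([-155., -115.,    8.]), array([-152., -112.,   14.]), array([-150., -110.,   20.]), array([-147., -107.,   26.])]
(441, 232) [array([-162., -113.,    8.]), array([-160., -110.,   14.]), array([-157., -108.,   20.]), array([-154., -105.,   26.])]
```

Emit:
{"method": "send_rows", "body": {"targets": [0.012,0,0,0,0,0,1,0.024,0,0,0,0,0,1,0.036,0,0,0,0,0,1,0.036,0,0,0,0,0,1,0.036,0,0.002,0,0,0,1,0.036,0,0.004,0,0,0,1,0.036,0,0.006,0,0,0,1,0.036,0,0.008,0,0,0,1,0.036,0,0.009,0,0,0,1,0.036,0,0.009,0,0,0,1]}}

```text
clock: 4.77
eef_pos: [463.7, -31.3, -14.7]
tcp_rot: [-3.142, 0.002, 3.021]
contact_force: [-0.2, -0.8, -0.9]
opening: 1.004
grasp_force: 0.0
```

Emit:
{"method": "send_rows", "body": {"targets": [0,0,0.001,0,0,0,1,0,0,0.002,0,0,0,1,0,0,0.003,0,0,0,1]}}

```text
clock: 5.02
eef_pos: [463.7, -31.3, -17.4]
tcp_rot: [-3.142, 0.002, 3.021]
contact_force: [0.1, -0.8, -0.1]
opening: 1.0
grasp_force: 0.0
```

Emit:
{"method": "send_rows", "body": {"targets": [0,0,0.0005,0,0,0,1,0,0,0.001,0,0,0,1,0,0,0.0015,0,0,0,1,0,0,0.002,0,0,0,1]}}

```text
clock: 5.35
eef_pos: [463.7, -31.3, -19.4]
tcp_rot: [3.142, 0.002, 3.021]
contact_force: [0.8, 0.3, -0.3]
opening: 1.005
grasp_force: 0.0
```

```bash
python3 look.py; python3 -c "
import cv2;cv2.imwrite('pics/e.png',cv2.resize(cv2.imread('pics/last.png')[60:320,280:580],None,fx=2,fy=2))"
```

```text
tcp jig [-186.6 -145.   -19.4] [3.142e+00 2.000e-03 3.021e+00] t 5.35 f [ 0.79  0.31 -0.26]
scene centre jig -101.1 -143.0 size [201.1 106.1] rel yaw -0.146
```

View pics/e.png

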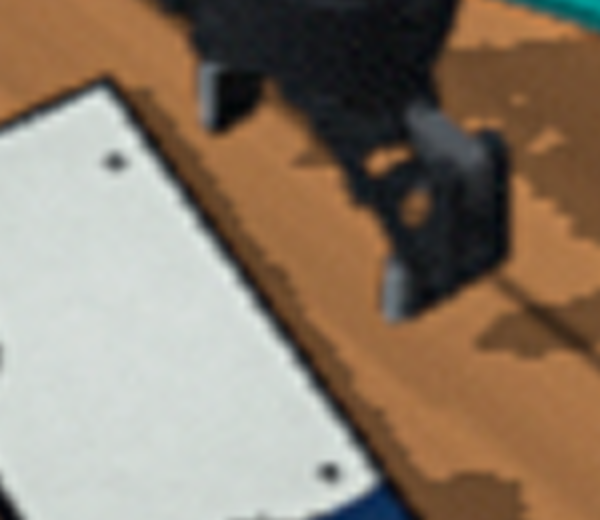

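Left tip bottom is at (400,322) in this crop, with its shadow still detached from it. I'll compute the height.

Run:
```python
from h import *
from rig import cams
S=cams.grab_frame("scene")
for p in((388,316),(405,322),(500,268),(210,128)):
    u,v=(p[0]/2+280+.5)/4+229.5,(p[1]/2+60+.5)/4+199.5
    print(p,[w2j(plane(S,u,v,z)).round(0) for z in(0,5,10,15)])
```

```text
(388, 316) [array([-190., -112.,    0.]), array([-187., -109.,    5.]), array([-185., -107.,   10.]), array([-183., -105.,   15.])]
(405, 322) [array([-192., -106.,    0.]), array([-190., -104.,    5.]), array([-188., -102.,   10.]), array([-186., -100.,   15.])]
(500, 268) [array([-231., -103.,    0.]), array([-228., -101.,    5.]), array([-226.,  -99.,   10.]), array([-223.,  -97.,   15.])]
(210, 128) [array([-190., -206.,    0.]), array([-188., -203.,    5.]), array([-186., -201.,   10.]), array([-184., -198.,   15.])]
```

Emit:
{"method": "send_rows", "body": {"targets": [0,0,0.001,0,0,0,1,0,0,0.002,0,0,0,1,0,0,0.003,0,0,0,1,0,0,0.004,0,0,0,1,0,0,0.004,0,0,0,1]}}

```text
clock: 5.87
eef_pos: [463.5, -31.3, -23.6]
tcp_rot: [-3.142, 0.002, 3.021]
contact_force: [-0.3, -1.4, 0.2]
opening: 1.001
grasp_force: 0.0
```

```bash
python3 look.py
python3 - <<'E'
import numpy as np,pickle
from rig import r
from h import *
s=r.sense();print(s["qpos"].round(4),s["joint_efforts"].round(1),s["eef_pos"])
F=pickle.load(open("f0.pkl","rb"));S=F["scene"]
p=w2j(plane(S,(400+.5)/4+229.5,(257+.5)/4+219.5,14));k=w2j([638.4,-16.4,152]);print('shadow per mm height',(p-k)[:2]/138)
E
```

```text
tcp jig [-186.8 -145.   -23.6] [-3.142e+00  2.000e-03  3.021e+00] t 5.87 f [-0.27 -1.4   0.16]
scene centre jig -101.1 -143.1 size [201.  106.1] rel yaw -0.146
[-7.0500e-02  4.5720e-01  2.1242e+00 -3.0000e-04  5.5830e-01 -1.5203e+00] [ -0.  -50.5 -17.   -0.   -0.   -0. ] [463.55312589 -31.2987401  -23.48759561]
shadow per mm height [-0.54832058  0.30700961]
```

Emit:
{"method": "send_rows", "body": {"targets": [0,0,0.001,0,0,0,1,0,0,0.002,0,0,0,1,0,0,0.003,0,0,0,1,0,0,0.003,0,0,0,1]}}

```text
clock: 6.25
eef_pos: [463.5, -31.3, -26.6]
tcp_rot: [-3.142, 0.002, 3.021]
contact_force: [-0.1, 1.1, 1.1]
opening: 0.999
grasp_force: 0.0
```

```bash
python3 look.py; python3 -c "
import cv2;cv2.imwrite('pics/e2.png',cv2.resize(cv2.imread('pics/last.png')[0:320,280:700],None,fx=1.8,fy=1.8))"
```

```text
tcp jig [-186.8 -145.   -26.6] [-3.142e+00  2.000e-03  3.021e+00] t 6.25 f [-0.12  1.13  1.09]
scene centre jig -101.1 -143.1 size [201.  106.1] rel yaw -0.146
```

View pics/e2.png

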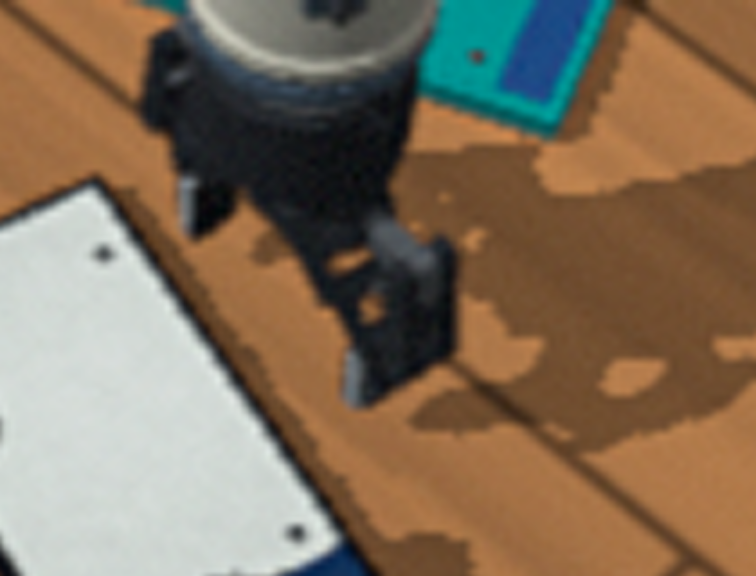

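The left tip's bottom corner is at (362,405) and the matching shadow corner at (413,415). I'll get the tip height from the pair.

Run:
```python
from h import *
from rig import cams
S=cams.grab_frame("scene");L=np.array([-.548,.307])
px=lambda p:((p[0]/1.8+280+.5)/4+229.5,(p[1]/1.8+.5)/4+199.5)
for a,b in(((345,400),(413,415)),((362,407),(413,415)),((362,407),(440,430)),((455,357),(540,355))):
    B=w2j(plane(S,*px(b),0))[:2]
    hs=np.arange(0,60);e=[np.linalg.norm(w2j(plane(S,*px(a),h))[:2]+h*L-B) for h in hs];i=int(np.argmin(e))
    print(a,b,'h',hs[i],'err',round(e[i],1),w2j(plane(S,*px(a),hs[i])).round(0))
```

```text
(345, 400) (413, 415) h 29 err 12.5 [-173.  -97.   29.]
(362, 407) (413, 415) h 21 err 10.4 [-180.  -95.   21.]
(362, 407) (440, 430) h 35 err 12.5 [-173.  -89.   35.]
(455, 357) (540, 355) h 28 err 23.5 [-216.  -87.   28.]
```

Emit:
{"method": "send_rows", "body": {"targets": [0,0,0.0015,0,0,0,1,0,0,0.003,0,0,0,1,0,0,0.0045,0,0,0,1,0,0,0.006,0,0,0,1,0,0,0.007,0,0,0,1,0,0,0.007,0,0,0,1]}}

```text
clock: 6.85
eef_pos: [463.5, -31.3, -33.6]
tcp_rot: [-3.142, 0.002, 3.021]
contact_force: [-0.4, -0.1, 0.3]
opening: 1.0
grasp_force: 0.0
```

Emit:
{"method": "send_rows", "body": {"targets": [0,0,0.001,0,0,0,1,0,0,0.002,0,0,0,1,0,0,0.003,0,0,0,1,0,0,0.003,0,0,0,1]}}

```text
clock: 7.18
eef_pos: [463.6, -31.3, -36.5]
tcp_rot: [-3.142, 0.002, 3.021]
contact_force: [-0.6, -0.8, 0.4]
opening: 1.004
grasp_force: 0.0
```

```bash
python3 look.py; python3 -c "
import cv2;cv2.imwrite('pics/e3.png',cv2.resize(cv2.imread('pics/last.png')[0:320,280:700],None,fx=1.8,fy=1.8))"
```

```text
tcp jig [-186.7 -145.   -36.5] [-3.142e+00  2.000e-03  3.021e+00] t 7.18 f [-0.56 -0.75  0.44]
scene centre jig -101.0 -142.9 size [201.3 106.3] rel yaw -0.147
```

View pics/e3.png

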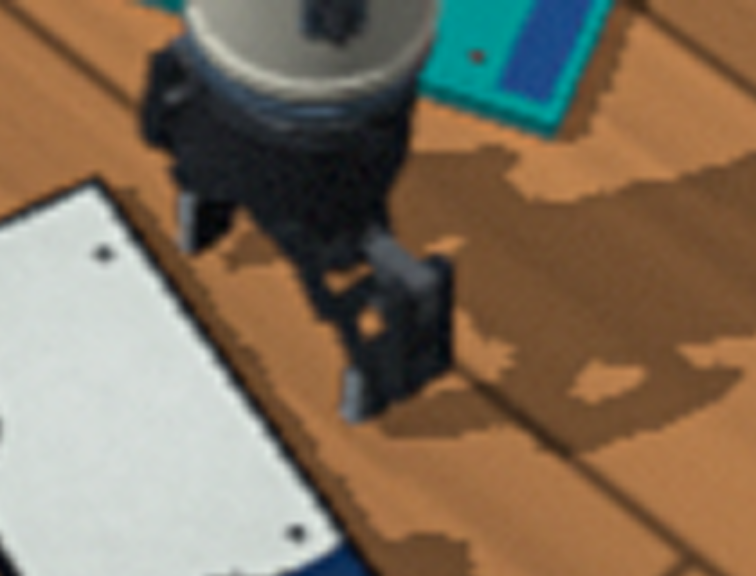

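The tip (352,420) now nearly meets its shadow (378,430), so it is about 6 mm above the bench and below the plate's top. That was my tenth picture, so from here I work from numbers only. Next I push.

Emit:
{"method": "send_rows", "body": {"targets": [-0.003,0,0,0,0,0,1,-0.006,0,0,0,0,0,1,-0.009,0,0,0,0,0,1,-0.012,0,0,0,0,0,1,-0.014,0,0,0,0,0,1,-0.016,0,0,0,0,0,1,-0.018,0,0,0,0,0,1,-0.02,0,0,0,0,0,1,-0.022,0,0,0,0,0,1,-0.024,0,0,0,0,0,1,-0.026,0,0,0,0,0,1,-0.028,0,0,0,0,0,1]}}

```text
clock: 8.23
eef_pos: [491.7, -34.7, -36.3]
tcp_rot: [3.142, 0.002, 3.021]
contact_force: [-2.3, -0.4, 0.2]
opening: 1.001
grasp_force: 1.0
```

```bash
python3 look.py
```

```text
tcp jig [-158.4 -145.   -36.3] [3.142e+00 2.000e-03 3.021e+00] t 8.23 f [-2.31 -0.38  0.22]
scene centre jig -87.2 -138.1 size [201.3 107.2] rel yaw -0.064
```

Emit:
{"method": "send_rows", "body": {"targets": [-0.002,0,0,0,0,0,1,-0.004,0,0,0,0,0,1,-0.006,0,0,0,0,0,1,-0.008,0,0,0,0,0,1,-0.01,0,0,0,0,0,1,-0.012,0,0,0,0,0,1,-0.014,0,0,0,0,0,1,-0.016,0,0,0,0,0,1,-0.018,0,0,0,0,0,1,-0.02,0,0,0,0,0,1]}}

```text
clock: 9.12
eef_pos: [511.5, -37.1, -36.3]
tcp_rot: [-3.142, 0.002, 3.021]
contact_force: [-1.6, 0.3, 2.8]
opening: 1.0
grasp_force: 1.2
```

```bash
python3 look.py
```

```text
tcp jig [-138.4 -145.   -36.3] [-3.142e+00  2.000e-03  3.021e+00] t 9.12 f [-1.62  0.32  2.81]
scene centre jig -63.2 -135.2 size [202.3 122. ] rel yaw -0.003
```

Emit:
{"method": "send_rows", "body": {"targets": [-0.002,0,0,0,0,0,1,-0.004,0,0,0,0,0,1,-0.006,0,0,0,0,0,1,-0.006,0,0,0,0,0,1,0,0,0,0,0,0,1,0.01,0,-0.03,0,0,0,1,0.01,0,-0.07,0,0,0,1,0.01,0,-0.1,0,0,0,1]}}

```text
clock: 9.83
eef_pos: [500.5, -35.8, 65.2]
tcp_rot: [-3.142, 0.002, 3.021]
contact_force: [1.6, 0.1, -0.2]
opening: 1.0
grasp_force: 0.0
```

```bash
cat > look2.py <<'E'
import sys
from h import *
from rig import r,cams
def mask(f,box,k=4):
    u0,v0,u1,v1=box
    im=cv2.resize(f["color"][v0:v1,u0:u1],None,fx=k,fy=k,interpolation=cv2.INTER_CUBIC)
    return cv2.cvtColor(im,cv2.COLOR_BGR2HSV)
def blue(f,box,name,k=4):
    h=mask(f,box);m=((h[...,0]>95)&(h[...,0]<135)&(h[...,1]>110)&(h[...,2]>35)).astype(np.uint8)
    m=cv2.morphologyEx(m,cv2.MORPH_CLOSE,np.ones((13,13)))
    c=max(cv2.findContours(m,0,1)[0],key=cv2.contourArea)
    P=np.array([w2j(plane(f,(u+.5)/k-.5+box[0],(v+.5)/k-.5+box[1],14))[:2] for u,v in c[:,0]],np.float32)
    (cx,cy),wh,a=cv2.minAreaRect(P);a=np.radians((a+45)%90-45)
    pc=np.array([cx,cy])+(np.array([np.sin(a),-np.cos(a)])*(0))
    print(name,'blue centre jig',round(cx,1),round(cy,1),'size',np.round(wh,1),'yaw',round(a,3),'ymax',P[:,1].max().round(1))
B={'scene':(270,215,400,345),'top':(250,165,350,255)}
if __name__=="__main__":
    s=r.sense();print('tcp jig',w2j(s["eef_pos"]).round(1),s["tcp_rot"].round(3),'t',round(s["clock"],2),'f',s["contact_force"].round(2))
    for n in ['scene']+sys.argv[1:]:
        f=cams.grab_frame(n);blue(f,B[n],n)
        cv2.imwrite(f"pics/{n}_l.png",f["color"])
E
python3 look.py top; python3 look2.py top; python3 -c "
import pickle
from look2 import *
F=pickle.load(open('f0.pkl','rb'))
for n in B: blue(F[n],B[n],n+'0')"
```

```text
tcp jig [-149.5 -145.    65.2] [-3.142e+00  2.000e-03  3.021e+00] t 9.83 f [ 1.61  0.14 -0.23]
scene centre jig -59.3 -135.3 size [113.9 202.6] rel yaw 0.004
top centre jig -96.9 -132.0 size [215.1 222.3] rel yaw 0.116
tcp jig [-145.2 -144.8   68.3] [3.141 0.011 3.021] t 9.93 f [ 0.31 -0.03 -0.75]
scene blue centre jig -63.2 -45.3 size [ 23.7 107.5] yaw -0.003 ymax -33.5
scene0 blue centre jig -88.0 -54.8 size [ 23.8 107.7] yaw -0.142 ymax -35.7
top0 blue centre jig -91.4 -55.3 size [ 22.3 107.3] yaw -0.148 ymax -38.6Traceback (most recent call last):
  File "look2.py", line 20, in <module>
    f=cams.grab_frame(n);blue(f,B[n],n)
                         ~~~~^^^^^^^^^^
  File "look2.py", line 11, in blue
    c=max(cv2.findContours(m,0,1)[0],key=cv2.contourArea)
ValueError: max() iterable argument is empty
```

Run:
```python
from h import *
from rig import r
delta(r.sense(),-66,-295,68,np.pi/2+TH)
```

```text
tcp jig [-148.  -145.    64.7] t 10.0333 f [-0.22  0.67 -0.  ]
shift [-0.0822 -0.15   -0.0029] turn [0.0041 0.0039 1.57  ]
```

Emit:
{"method": "send_rows", "body": {"targets": [0,-0.04,0,0,0,0.12,1,0,-0.08,0,0,0,0.24,1,0,-0.12,0,0,0,0.36,1,-0.02,-0.15,0,0,0,0.48,1,-0.04,-0.15,0,0,0,0.6,1,-0.06,-0.15,0,0,0,0.72,1,-0.082,-0.15,0,0,0,0.84,1,-0.082,-0.15,0,0,0,0.96,1,-0.082,-0.15,0,0,0,1.08,1,-0.082,-0.15,0,0,0,1.2,1,-0.082,-0.15,0,0,0,1.32,1,-0.082,-0.15,0,0,0,1.44,1]}}

```text
clock: 11.03
eef_pos: [563.4, -194.2, 61.9]
tcp_rot: [-3.141, -0.001, 1.575]
contact_force: [-0.4, -0.1, -0.0]
opening: 1.002
grasp_force: 0.0
```

```bash
python3 - <<'E'
from h import *
from rig import r
delta(r.sense(),-66,-295,-36.5,np.pi/2+TH)
E
python3 look2.py
```

```text
tcp jig [ -68.1 -294.8   61.9] t 11.0333 f [-0.38 -0.07 -0.03]
shift [-0.0005  0.0021  0.0984] turn [-0.0004 -0.0006  0.124 ]
tcp jig [ -68.1 -294.8   61.9] [-3.141e+00 -1.000e-03  1.575e+00] t 11.03 f [-0.38 -0.07 -0.03]
scene blue centre jig -63.2 -45.3 size [ 23.8 107.5] yaw -0.003 ymax -33.5
```

Emit:
{"method": "send_rows", "body": {"targets": [0,0.002,0.03,0,0,0.12,1,0,0.002,0.06,0,0,0.125,1,0,0.002,0.08,0,0,0.125,1,0,0.002,0.088,0,0,0.125,1,0,0.002,0.092,0,0,0.125,1,0,0.002,0.094,0,0,0.125,1,0,0.002,0.096,0,0,0.125,1,0,0.002,0.0975,0,0,0.125,1,0,0.002,0.0975,0,0,0.125,1]}}

```text
clock: 11.83
eef_pos: [567.3, -194.9, -32.8]
tcp_rot: [3.138, 0.0, 1.456]
contact_force: [0.1, -0.1, 0.2]
opening: 1.003
grasp_force: 0.0
```

Run:
```python
from h import *
from rig import r
delta(r.sense(),-66,-256,-36.5,np.pi/2+TH)
```

```text
tcp jig [ -64.1 -295.   -32.8] t 11.8333 f [ 0.08 -0.13  0.18]
shift [ 0.039  -0.0017  0.0036] turn [0.0035 0.0003 0.0053]
```

Emit:
{"method": "send_rows", "body": {"targets": [0.007,0,0,0,0,0.001,1,0.014,0,0,0,0,0.001,1,0.021,0,0,0,0,0.001,1,0.028,0,0,0,0,0.001,1,0.033,0,0,0,0,0.001,1,0.036,0,0,0,0,0.001,1,0.038,0,0,0,0,0.001,1,0.04,0,0,0,0,0.001,1,0.042,0,0,0,0,0.001,1,0.044,0,0,0,0,0.001,1,0.046,0,0,0,0,0.001,1,0.048,0,0,0,0,0.001,1]}}

```text
clock: 12.83
eef_pos: [572.3, -146.9, -33.6]
tcp_rot: [3.139, 0.0, 1.455]
contact_force: [-0.0, 0.4, -0.5]
opening: 1.001
grasp_force: 0.0
```

```bash
python3 look2.py
```

```text
tcp jig [ -65.  -246.8  -33.6] [3.139 0.    1.455] t 12.83 f [-0.05  0.42 -0.46]
scene blue centre jig -63.4 -45.2 size [107.4  24. ] yaw 0.001 ymax -33.2
```

Emit:
{"method": "send_rows", "body": {"targets": [0.002,0,0,0,0,0,1,0.004,0,0,0,0,0,1,0.006,0,0,0,0,0,1,0.008,0,0,0,0,0,1]}}

```text
clock: 13.22
eef_pos: [573.2, -138.9, -33.6]
tcp_rot: [3.139, 0.0, 1.455]
contact_force: [0.0, -0.3, 0.4]
opening: 1.001
grasp_force: 0.0
```

```bash
python3 look2.py;python3 look.py
```

```text
tcp jig [ -65.  -238.7  -33.6] [3.139 0.    1.455] t 13.22 f [ 0.03 -0.27  0.44]
scene blue centre jig -63.3 -45.4 size [107.5  23.6] yaw 0.001 ymax -33.6
tcp jig [ -65.  -238.3  -33.6] [ 3.14  -0.     1.455] t 13.27 f [ 0.45 -0.15  0.85]
scene centre jig -59.3 -134.6 size [113.8 201.5] rel yaw 0.005
```

Emit:
{"method": "send_rows", "body": {"targets": [-0.01,0,0,0,0,0,1,-0.02,0,0,0,0,0,1,-0.028,0,0,0,0,0,1,-0.028,0,0.003,0,0,0,1,-0.028,0,0.005,0,0,0,1,-0.028,0,0.007,0,0,0,1,-0.028,0,0.008,0,0,0,1,-0.028,0,0.008,0,0,0,1]}}

```text
clock: 13.98
eef_pos: [569.7, -166.5, -42.0]
tcp_rot: [3.14, -0.0, 1.455]
contact_force: [0.0, 0.5, 0.8]
opening: 1.002
grasp_force: 0.0
```

Emit:
{"method": "send_rows", "body": {"targets": [0,0,0.001,0,0,0,1,0,0,0.0015,0,0,0,1,0,0,0.0015,0,0,0,1]}}

```text
clock: 14.23
eef_pos: [569.9, -166.6, -43.2]
tcp_rot: [3.14, -0.0, 1.455]
contact_force: [0.0, -0.5, 0.2]
opening: 1.001
grasp_force: 0.0
```

```bash
python3 look2.py
```

```text
tcp jig [ -64.9 -266.6  -43.2] [ 3.14  -0.     1.455] t 14.23 f [ 0.  -0.5  0.2]
scene blue centre jig -63.5 -45.3 size [107.9  23.7] yaw 0.001 ymax -33.5
```

Emit:
{"method": "send_rows", "body": {"targets": [0.004,0,0,0,0,0,1,0.008,0,0,0,0,0,1,0.011,0,0,0,0,0,1,0.013,0,0,0,0,0,1,0.015,0,0,0,0,0,1,0.017,0,0,0,0,0,1,0.019,0,0,0,0,0,1,0.021,0,0,0,0,0,1,0.023,0,0,0,0,0,1,0.025,0,0,0,0,0,1]}}

```text
clock: 15.12
eef_pos: [572.9, -142.0, -43.1]
tcp_rot: [3.139, 0.0, 1.455]
contact_force: [-0.3, -2.1, 0.2]
opening: 1.001
grasp_force: 1.0
```

```bash
python3 look2.py
```

```text
tcp jig [ -64.9 -241.8  -43.1] [3.139 0.    1.455] t 15.12 f [-0.33 -2.06  0.21]
scene blue centre jig -64.3 -35.0 size [107.9  23.9] yaw 0.004 ymax -22.8
```

Emit:
{"method": "send_rows", "body": {"targets": [0.002,0,0,0,0,0,1,0.004,0,0,0,0,0,1,0.006,0,0,0,0,0,1,0.008,0,0,0,0,0,1,0.01,0,0,0,0,0,1,0.012,0,0,0,0,0,1,0.014,0,0,0,0,0,1,0.015,0,0,0,0,0,1,0.015,0,0,0,0,0,1]}}

```text
clock: 15.92
eef_pos: [574.6, -126.7, -43.1]
tcp_rot: [3.14, -0.0, 1.455]
contact_force: [0.8, 0.0, -0.4]
opening: 1.004
grasp_force: 0.0
```

```bash
python3 look2.py
```

```text
tcp jig [ -65.1 -226.5  -43.1] [ 3.14  -0.     1.455] t 15.92 f [ 0.8   0.03 -0.45]
scene blue centre jig -64.2 -19.7 size [107.7  23.9] yaw 0.005 ymax -7.8
```

Emit:
{"method": "send_rows", "body": {"targets": [0.001,0,0,0,0,0,1,0.002,0,0,0,0,0,1,0.003,0,0,0,0,0,1,0.004,0,0,0,0,0,1]}}

```text
clock: 16.3
eef_pos: [574.9, -123.2, -43.2]
tcp_rot: [3.14, 0.0, 1.455]
contact_force: [-0.5, -4.0, -0.1]
opening: 1.003
grasp_force: 1.7
```

Emit:
{"method": "send_rows", "body": {"targets": [0.0005,0,0,0,0,0,1,0.001,0,0,0,0,0,1]}}

```text
clock: 16.47
eef_pos: [575.1, -122.3, -43.2]
tcp_rot: [3.14, 0.0, 1.455]
contact_force: [0.1, -4.0, -0.8]
opening: 1.003
grasp_force: 2.0
```

Emit:
{"method": "send_rows", "body": {"targets": [0.0005,0,0,0,0,0,1,0.001,0,0,0,0,0,1]}}

```text
clock: 16.63
eef_pos: [575.2, -121.3, -43.1]
tcp_rot: [3.14, 0.0, 1.455]
contact_force: [-1.2, -5.8, 0.5]
opening: 0.998
grasp_force: 2.4
```

```bash
python3 look2.py
```

```text
tcp jig [ -65.1 -221.   -43.1] [3.14  0.    1.455] t 16.63 f [-1.19 -5.76  0.45]
scene blue centre jig -64.2 -14.5 size [107.1  23.6] yaw 0.002 ymax -2.7
```

Emit:
{"method": "send_rows", "body": {"targets": [-0.0015,0,0,0,0,0,1,-0.003,0,0,0,0,0,1,-0.006,0,0,0,0,0,1,-0.02,0,0,0,0,0,1,-0.04,0,0,0,0,0,1,-0.05,0,-0.03,0,0,0,1,-0.06,0,-0.07,0,0,0,1,-0.06,0,-0.108,0,0,0,1]}}

```text
clock: 17.35
eef_pos: [566.9, -183.0, 65.5]
tcp_rot: [3.141, 0.0, 1.453]
contact_force: [0.8, -0.2, -0.3]
opening: 0.996
grasp_force: 0.0
```

```bash
python3 look2.py
python3 - <<'E'
from h import *
from rig import r
delta(r.sense(),-165,-110,65,np.pi+TH)
E
```

```text
tcp jig [ -65.9 -283.2   65.5] [3.141 0.    1.453] t 17.35 f [ 0.85 -0.21 -0.29]
scene blue centre jig -64.0 -16.5 size [107.9  23.4] yaw 0.001 ymax -4.8
tcp jig [ -61.1 -283.5   73.5] t 17.4 f [ 2.91 -1.16  5.1 ]
shift [ 0.1738 -0.1035  0.0071] turn [ 0.007   0.0097 -1.5682]
```

Emit:
{"method": "send_rows", "body": {"targets": [0,-0.035,0,0,0,-0.12,1,0,-0.07,0,0,0,-0.24,1,0.01,-0.1,0,0,0,-0.36,1,0.045,-0.1,0,0,0,-0.48,1,0.085,-0.1,0,0,0,-0.6,1,0.125,-0.1,0,0,0,-0.72,1,0.16,-0.1,0,0,0,-0.84,1,0.174,-0.1,0,0,0,-0.96,1,0.174,-0.1,0,0,0,-1.08,1,0.174,-0.1,0,0,0,-1.2,1,0.174,-0.1,0,0,0,-1.32,1,0.174,-0.1,0,0,0,-1.44,1]}}

```text
clock: 18.4
eef_pos: [489.1, 3.3, 64.8]
tcp_rot: [3.141, 0.003, 2.901]
contact_force: [0.6, 0.1, 0.2]
opening: 0.995
grasp_force: 0.0
```

Run:
```python
from h import *
from rig import r
delta(r.sense(),-160,-110,-43,np.pi+TH)
```

```text
tcp jig [-165.5 -107.6   64.8] t 18.4 f [0.64 0.14 0.22]
shift [-0.0055 -0.0018  0.1078] turn [ 0.0003  0.0026 -0.1205]
```

Emit:
{"method": "send_rows", "body": {"targets": [0,-0.002,0.03,0,0.003,-0.12,1,0,-0.002,0.06,0,0.003,-0.12,1,0,-0.002,0.085,0,0.003,-0.12,1,0,-0.002,0.097,0,0.003,-0.12,1,0,-0.002,0.102,0,0.003,-0.12,1,0,-0.002,0.105,0,0.003,-0.12,1,0,-0.002,0.107,0,0.003,-0.12,1,0,-0.002,0.107,0,0.003,-0.12,1]}}

```text
clock: 19.07
eef_pos: [489.3, 1.5, -41.8]
tcp_rot: [3.141, 0.0, 3.015]
contact_force: [0.7, -0.3, 0.5]
opening: 0.999
grasp_force: 0.0
```

Run:
```python
from h import *
from rig import r
delta(r.sense(),-133,-110,-43,np.pi+TH)
```

```text
tcp jig [-165.1 -109.3  -41.8] t 19.0667 f [ 0.66 -0.35  0.46]
shift [-0.0321 -0.0004  0.0012] turn [ 0.0003  0.0002 -0.0069]
```

Emit:
{"method": "send_rows", "body": {"targets": [-0.008,0,0,0,0,-0.006,1,-0.016,0,0,0,0,-0.006,1,-0.022,0,0,0,0,-0.006,1,-0.026,0,0,0,0,-0.006,1,-0.028,0,0,0,0,-0.006,1,-0.0295,0,0,0,0,-0.006,1,-0.031,0,0,0,0,-0.006,1,-0.0325,0,0,0,0,-0.006,1,-0.034,0,0,0,0,-0.006,1,-0.0355,0,0,0,0,-0.006,1]}}

```text
clock: 19.9
eef_pos: [522.3, -2.8, -42.6]
tcp_rot: [-3.141, -0.004, 3.021]
contact_force: [-4.9, -1.0, 3.1]
opening: 1.0
grasp_force: 2.4
```

```bash
python3 look2.py
```

```text
tcp jig [-131.8 -109.6  -42.6] [-3.141 -0.004  3.021] t 19.9 f [-4.94 -1.    3.09]
scene blue centre jig -62.0 -17.0 size [ 23.8 107.5] yaw -0.0 ymax -5.1
```

Emit:
{"method": "send_rows", "body": {"targets": [0,0,0,0,0,0,1,0,0,0,0,0,0,1]}}

```text
clock: 20.12
eef_pos: [523.7, -2.9, -42.5]
tcp_rot: [3.141, -0.001, 3.021]
contact_force: [-2.5, -2.0, -1.5]
opening: 0.994
grasp_force: 0.9
```

Emit:
{"method": "send_rows", "body": {"targets": [-0.0005,0,0,0,0,0,1,-0.001,0,0,0,0,0,1]}}

```text
clock: 20.28
eef_pos: [524.8, -2.9, -42.4]
tcp_rot: [3.141, -0.001, 3.021]
contact_force: [-0.9, -0.2, -1.6]
opening: 1.0
grasp_force: 0.9
```

```bash
python3 look2.py
```

```text
tcp jig [-129.3 -109.5  -42.4] [ 3.141e+00 -1.000e-03  3.021e+00] t 20.28 f [-0.92 -0.15 -1.55]
scene blue centre jig -59.8 -16.8 size [107.2  23.9] yaw 0.002 ymax -5.0
```

Emit:
{"method": "send_rows", "body": {"targets": [-0.0007,0,0,0,0,0,1,-0.0014,0,0,0,0,0,1,-0.002,0,0,0,0,0,1]}}

```text
clock: 20.58
eef_pos: [526.8, -3.1, -42.4]
tcp_rot: [3.141, -0.001, 3.021]
contact_force: [-2.7, -0.2, 0.1]
opening: 1.006
grasp_force: 1.5
```

Emit:
{"method": "send_rows", "body": {"targets": [-0.0005,0,0,0,0,0,1,-0.001,0,0,0,0,0,1]}}

```text
clock: 20.75
eef_pos: [527.3, -3.2, -42.4]
tcp_rot: [3.141, -0.002, 3.021]
contact_force: [-5.3, 0.8, 2.3]
opening: 0.999
grasp_force: 2.5
```

Emit:
{"method": "send_rows", "body": {"targets": [-0.0005,0,0,0,0,0,1,-0.001,0,0,0,0,0,1]}}

```text
clock: 20.92
eef_pos: [528.0, -3.3, -42.4]
tcp_rot: [3.141, -0.002, 3.021]
contact_force: [-6.5, 0.7, 2.4]
opening: 0.998
grasp_force: 3.1
```

```bash
python3 look2.py
```

```text
tcp jig [-126.1 -109.5  -42.4] [ 3.141e+00 -2.000e-03  3.021e+00] t 20.92 f [-6.5   0.73  2.44]
scene blue centre jig -56.3 -17.0 size [ 23.9 107.8] yaw -0.007 ymax -4.7
```

Emit:
{"method": "send_rows", "body": {"targets": [0.001,0,0,0,0,0,1,0.002,0,0,0,0,0,1,0.004,0,0,0,0,0,1,0.01,0,0,0,0,0,1,0.025,0,0,0,0,0,1,0.035,0,0,0,0,0,1,0.035,0,0,0,0,0,1]}}

```text
clock: 21.55
eef_pos: [491.2, 1.0, -42.5]
tcp_rot: [-3.141, -0.003, 3.021]
contact_force: [-0.9, -0.5, -0.6]
opening: 0.998
grasp_force: 0.0
```

```bash
python3 look2.py; python3 look.py
```

```text
tcp jig [-163.1 -109.6  -42.5] [-3.141e+00 -3.000e-03  3.021e+00] t 21.55 f [-0.92 -0.47 -0.62]
scene blue centre jig -56.5 -17.0 size [ 23.4 107.3] yaw -0.009 ymax -5.1
tcp jig [-161.4 -109.5  -42.3] [ 3.142e+00 -2.000e-03  3.021e+00] t 21.6 f [-0.85  0.05  0.15]
scene centre jig -55.9 -105.1 size [202.1 108.2] rel yaw -0.0
```

Emit:
{"method": "send_rows", "body": {"targets": [0,0,-0.02,0,0,0,0,0,0,-0.04,0,0,0,-0.3,0,0,-0.045,0,0,0,-0.3,0,0,-0.045,0,0,0,-0.3,0,0,-0.045,0,0,0,-0.3,0,0,-0.045,0,0,0,-0.3,0,0,-0.042,0,0,0,-0.3,0,0,-0.038,0,0,0,-0.3,0,0,-0.034,0,0,0,-0.3,0,0,-0.032,0,0,0,-0.3,0,0,-0.0305,0,0,0,-0.3,0,0,-0.0305,0,0,0,-0.3]}}

```text
clock: 22.65
eef_pos: [493.7, 0.8, -12.4]
tcp_rot: [3.142, -0.002, 3.021]
contact_force: [-0.4, -0.2, -0.6]
opening: 0.347
grasp_force: 0.0
```

Emit:
{"method": "send_rows", "body": {"targets": [0,0,0.001,0,0,0,-0.3,0,0,0.002,0,0,0,-0.3,0,0,0.003,0,0,0,-0.3,0,0,0.004,0,0,0,-0.3]}}

```text
clock: 22.98
eef_pos: [494.2, 0.8, -15.8]
tcp_rot: [3.141, -0.001, 3.021]
contact_force: [-0.3, 0.6, 0.6]
opening: 0.349
grasp_force: 0.0
```

Emit:
{"method": "send_rows", "body": {"targets": [0,0,0.001,0,0,0,-0.3,0,0,0.002,0,0,0,-0.3,0,0,0.003,0,0,0,-0.3,0,0,0.004,0,0,0,-0.3]}}

```text
clock: 23.32
eef_pos: [494.1, 0.8, -19.9]
tcp_rot: [3.141, -0.001, 3.021]
contact_force: [-0.0, -0.4, 0.1]
opening: 0.348
grasp_force: 0.0
```

Emit:
{"method": "send_rows", "body": {"targets": [0,0,0.001,0,0,0,-0.3,0,0,0.002,0,0,0,-0.3,0,0,0.003,0,0,0,-0.3,0,0,0.004,0,0,0,-0.3,0,0,0.005,0,0,0,-0.3]}}

```text
clock: 23.73
eef_pos: [494.1, 0.8, -24.9]
tcp_rot: [3.141, -0.001, 3.021]
contact_force: [-0.3, -0.2, 0.6]
opening: 0.346
grasp_force: 0.0
```

Emit:
{"method": "send_rows", "body": {"targets": [0,0,0.001,0,0,0,-0.3,0,0,0.002,0,0,0,-0.3,0,0,0.003,0,0,0,-0.3,0,0,0.004,0,0,0,-0.3,0,0,0.005,0,0,0,-0.3]}}

```text
clock: 24.15
eef_pos: [494.1, 0.8, -29.9]
tcp_rot: [3.141, -0.001, 3.021]
contact_force: [-0.3, -0.3, -0.1]
opening: 0.351
grasp_force: 0.0
```

```bash
python3 look2.py
python3 - <<'E'
from h import *
import pickle
# knob: black circle in scene, angle from arc (jig y -108.5 given seat check)
f=cv2.imread("pics/scene_l.png");g=pickle.load(open("f0.pkl","rb"))["scene"]
for nm,im in(('0',g["color"]),('now',f)):
    c=im[240:280,275:310];k=cv2.resize(c,None,fx=8,fy=8,interpolation=cv2.INTER_CUBIC);v=cv2.cvtColor(k,cv2.COLOR_BGR2HSV)[...,2]
    m=(v<60).astype(np.uint8);m=cv2.morphologyEx(m,cv2.MORPH_OPEN,cv2.getStructuringElement(2,(45,45)))
    for q in cv2.findContours(m,0,1)[0]:
        (x,y),rr=cv2.minEnclosingCircle(q);u,w=(x+.5)/8-.5+275,(y+.5)/8-.5+240
        best=min((np.hypot(*(np.array(proj(g,O+(1.5+55-140*np.cos(a))*XJ*1+(-108.5)*YJ+[0,0,32+140*np.sin(a)]))-[u,w])),a) for a in np.arange(0,1.4,.01))
        print(nm,round(u,1),round(w,1),'r',round(rr/8,1),'angle,err px',round(best[1],2),round(best[0],2))
E
```

```text
tcp jig [-160.3 -109.5  -29.9] [ 3.141e+00 -1.000e-03  3.021e+00] t 24.15 f [-0.29 -0.32 -0.12]
scene blue centre jig -56.4 -17.0 size [ 23.5 107.6] yaw -0.011 ymax -5.0
0 276.5 276.6 r 3.4 angle,err px 1.39 10.18
0 293.4 259.8 r 5.8 angle,err px 1.04 0.33
now 276.6 276.1 r 3.9 angle,err px 1.39 9.62
now 293.3 259.7 r 5.7 angle,err px 1.04 0.25
```

Run:
```python
from h import *
from rig import r
delta(r.sense(),-16,-108.5,109,np.pi+TH)
```

```text
tcp jig [-160.4 -109.5  -30.1] t 24.2 f [-0.38 -0.16  0.09]
shift [-0.1442  0.0011 -0.1392] turn [ 0.0001 -0.0011 -0.0008]
```

Emit:
{"method": "send_rows", "body": {"targets": [0,0,-0.04,0,0,0,1,0,0,-0.08,0,0,0,1,0,0,-0.12,0,0,0,1,0,0,-0.16,0,0,0,1,0,0,-0.2,0,0,0,1,-0.035,0.001,-0.205,0,0,0,1,-0.07,0.001,-0.205,0,0,0,1,-0.105,0.001,-0.205,0,0,0,1,-0.135,0.001,-0.205,0,0,0,1,-0.144,0.001,-0.205,0,0,0,1,-0.144,0.001,-0.205,0,0,0,1,-0.144,0.001,-0.205,0,0,0,1]}}

```text
clock: 25.2
eef_pos: [636.4, -15.6, 174.3]
tcp_rot: [3.142, -0.003, 3.021]
contact_force: [-0.7, 0.4, -0.1]
opening: 0.998
grasp_force: 0.0
```

```bash
python3 look2.py
python3 - <<'E'
from h import *
from rig import r
delta(r.sense(),-16,-108.5,109,np.pi+TH)
E
```

```text
tcp jig [ -17.  -108.7  174.3] [ 3.142e+00 -3.000e-03  3.021e+00] t 25.2 f [-0.68  0.45 -0.13]
scene blue centre jig -56.3 -17.0 size [ 23.4 107.7] yaw -0.009 ymax -5.1
tcp jig [ -17.6 -108.7  174.4] t 25.25 f [-0.31 -0.45 -0.62]
shift [-0.0018  0.0002  0.0654] turn [ 0.     -0.0029 -0.0008]
```

Emit:
{"method": "send_rows", "body": {"targets": [-0.001,0,0.015,0,0,0,1,-0.001,0,0.03,0,0,0,1,-0.001,0,0.037,0,0,0,1,-0.001,0,0.043,0,0,0,1,-0.001,0,0.049,0,0,0,1,-0.001,0,0.055,0,0,0,1,-0.001,0,0.06,0,0,0,1,-0.001,0,0.065,0,0,0,1,-0.001,0,0.065,0,0,0,1]}}

```text
clock: 26.0
eef_pos: [637.7, -15.6, 109.1]
tcp_rot: [3.142, -0.002, 3.021]
contact_force: [-0.6, -0.5, -0.7]
opening: 0.999
grasp_force: 0.0
```

Emit:
{"method": "send_rows", "body": {"targets": [0,0,0,0,0,0,0,0,0,0,0,0,0,-0.2,0,0,0,0,0,0,-0.3,0,0,0,0,0,0,-0.4,0,0,0,0,0,0,-0.5,0,0,0,0,0,0,-0.6,0,0,0,0,0,0,-0.6], "grip_force": 20}}

```text
clock: 26.58
eef_pos: [638.4, -15.9, 110.4]
tcp_rot: [-3.142, -0.0, 3.021]
contact_force: [-1.7, 0.5, 3.3]
opening: 0.311
grasp_force: 19.6
```

Emit:
{"method": "send_rows", "body": {"targets": [0,0,0,0,0,0,0,0,0,0,0,0,0,0,0,0,0.003,0,0,0,0,0,0,0.006,0,0,0,0,0,0,0.008,0,0,0,0,0,0,0.008,0,0,0,0,0,0,0.008,0,0,0,-0.3,0,0,0.008,0,0,0,-0.45,0,0,0.008,0,0,0,-0.6,0,0,0.008,0,0,0,-0.6]}}

```text
clock: 27.42
eef_pos: [638.1, -15.8, 102.0]
tcp_rot: [-3.142, -0.001, 3.021]
contact_force: [0.1, -2.4, -1.1]
opening: 0.308
grasp_force: 19.7
```

Run:
```python
from h import *
from rig import r
s=r.sense();delta(s,-16,-108.5,109,np.pi+TH);print(s["opening"],s["grasp_force"],s["wrist_torque"])
# arc waypoints relative to start angle, in tool axes (tool x=-jig x, tool z down), metres
a0=1.04
for a in np.linspace(a0,0,14)[1:]:
    print(round(a,2),((140*np.cos(a)-140*np.cos(a0))/1000).round(4),((140*np.sin(a0)-140*np.sin(a))/1000).round(4))
```

```text
tcp jig [ -15.3 -108.7  102. ] t 27.4167 f [ 0.13 -2.44 -1.1 ]
shift [ 0.0007  0.0002 -0.007 ] turn [-0.     -0.0011 -0.0008]
0.30790360189495736 19.74313259124756 [-0.23592585  0.10639699 -0.00241909]
0.96 0.0094 0.006
0.88 0.0183 0.0128
0.8 0.0267 0.0203
0.72 0.0344 0.0284
0.64 0.0414 0.0371
0.56 0.0477 0.0464
0.48 0.0533 0.0561
0.4 0.0581 0.0662
0.32 0.062 0.0767
0.24 0.0651 0.0875
0.16 0.0673 0.0984
0.08 0.0687 0.1095
0.0 0.0691 0.1207
```

Emit:
{"method": "send_rows", "body": {"targets": [0.0045,0,0.003,0,0,0,-0.6,0.0094,0,0.006,0,0,0,-0.6,0.0183,0,0.0128,0,0,0,-0.6,0.0267,0,0.0203,0,0,0,-0.6,0.0344,0,0.0284,0,0,0,-0.6,0.0414,0,0.0371,0,0,0,-0.6,0.0477,0,0.0464,0,0,0,-0.6,0.0533,0,0.0561,0,0,0,-0.6,0.0581,0,0.0662,0,0,0,-0.6,0.062,0,0.0767,0,0,0,-0.6,0.0651,0,0.0875,0,0,0,-0.6,0.0651,0,0.0875,0,0,0,-0.6]}}

```text
clock: 28.42
eef_pos: [572.1, -7.5, 12.1]
tcp_rot: [3.141, -0.003, 3.021]
contact_force: [-1.2, 2.9, -2.6]
opening: 0.308
grasp_force: 20.4
```

```bash
python3 look2.py
python3 - <<'E'
from h import *
from rig import r
s=r.sense();delta(s,-85,-108.5,-18.5,np.pi+TH);print(s["opening"],s["grasp_force"],s["wrist_torque"])
E
```

```text
tcp jig [ -81.8 -108.3   12.1] [ 3.141e+00 -3.000e-03  3.021e+00] t 28.42 f [-1.17  2.88 -2.58]
scene blue centre jig -56.4 -17.1 size [ 23.4 107.5] yaw -0.011 ymax -5.1
tcp jig [ -81.5 -108.4   12.9] t 28.4667 f [-2.83  3.34 -1.75]
shift [ 0.0034 -0.0001  0.0315] turn [ 0.0002 -0.0035 -0.0011]
0.3070361755759334 20.36825269460678 [ 0.55058801  0.32735013 -0.03943345]
```

Emit:
{"method": "send_rows", "body": {"targets": [0.001,0,0.004,0,0,0,-0.6,0.0018,0,0.008,0,0,0,-0.6,0.0024,0,0.012,0,0,0,-0.6,0.0029,0,0.016,0,0,0,-0.6,0.0033,0,0.019,0,0,0,-0.6,0.0036,0,0.022,0,0,0,-0.6,0.0036,0,0.022,0,0,0,-0.6]}}

```text
clock: 29.05
eef_pos: [569.6, -7.2, -7.7]
tcp_rot: [3.141, -0.002, 3.021]
contact_force: [-2.3, 4.5, -2.9]
opening: 0.311
grasp_force: 20.5
```

Emit:
{"method": "send_rows", "body": {"targets": [0.0001,0,0.0015,0,0,0,-0.6,0.0002,0,0.003,0,0,0,-0.6,0.0003,0,0.0045,0,0,0,-0.6,0.0003,0,0.006,0,0,0,-0.6,0.0003,0,0.006,0,0,0,-0.6,0.0003,0,0.006,0,0,0,-0.6]}}

```text
clock: 29.55
eef_pos: [569.5, -7.1, -13.4]
tcp_rot: [3.141, -0.001, 3.021]
contact_force: [-3.3, 3.0, -1.3]
opening: 0.311
grasp_force: 20.5
```

Emit:
{"method": "send_rows", "body": {"targets": [0.0001,0,0.0015,0,0,0,-0.6,0.0001,0,0.003,0,0,0,-0.6,0.0001,0,0.0045,0,0,0,-0.6,0.0001,0,0.0045,0,0,0,-0.6,0.0001,0,0.0045,0,0,0,-0.6]}}

```text
clock: 29.97
eef_pos: [569.5, -7.1, -17.8]
tcp_rot: [3.141, -0.001, 3.021]
contact_force: [-2.8, 4.1, -0.8]
opening: 0.308
grasp_force: 20.6
```

```bash
python3 look2.py
python3 - <<'E'
from h import *
from rig import r
s=r.sense();print(s["opening"],s["grasp_force"],s["wrist_torque"])
E
```

```text
tcp jig [ -84.5 -108.3  -17.8] [ 3.141e+00 -1.000e-03  3.021e+00] t 29.97 f [-2.81  4.08 -0.82]
scene blue centre jig -56.5 -17.0 size [ 23.5 107.4] yaw -0.011 ymax -5.2
0.3131663438264835 20.55557370185852 [0.66730992 0.38325221 0.05242209]
```

Emit:
{"method": "send_rows", "body": {"targets": [0,0,0,0,0,0,0.1,0,0,0,0,0,0,0.4,0,0,0,0,0,0,0.8,0,0,0,0,0,0,0.8,0,0,-0.01,0,0,0,0.8,0,0,-0.03,0,0,0,0.8,0,0,-0.06,0,0,0,0.8,0.03,0,-0.09,0,0,0,0.8,0.07,0,-0.12,0,0,0,0.8,0.11,0,-0.12,0,0,0,0.8,0.14,0,-0.12,0,0,0,0.8,0.14,0,-0.12,0,0,0,0.8]}}

```text
clock: 31.02
eef_pos: [423.2, 9.8, 102.4]
tcp_rot: [-3.141, -0.006, 3.021]
contact_force: [-0.3, -0.7, -0.7]
opening: 0.902
grasp_force: 0.0
```

```bash
python3 look2.py
python3 - <<'E'
from h import *
import pickle
g=pickle.load(open("f0.pkl","rb"))["scene"];f=cv2.imread("pics/scene_l.png")
A=lambda a,L=140:proj(g,O+(55-L*np.cos(a))*XJ-108.5*YJ+[0,0,32+L*np.sin(a)])
print('expect a=0',np.round(A(0),1),'a=.1',np.round(A(.1),1),'a=-.1',np.round(A(-.1),1))
u0,v0=[int(round(t))-20 for t in A(0)]
k=cv2.resize(f[v0:v0+40,u0:u0+40],None,fx=8,fy=8,interpolation=cv2.INTER_CUBIC);v=cv2.cvtColor(k,cv2.COLOR_BGR2HSV)[...,2]
m=(v<60).astype(np.uint8);m=cv2.morphologyEx(m,cv2.MORPH_OPEN,cv2.getStructuringElement(2,(45,45)))
for q in cv2.findContours(m,0,1)[0]:
    (x,y),rr=cv2.minEnclosingCircle(q);u,w=(x+.5)/8-.5+u0,(y+.5)/8-.5+v0
    b=min((np.hypot(*(np.array(A(a))-[u,w])),a) for a in np.arange(-.3,.5,.005));print(round(u,1),round(w,1),'r',round(rr/8,1),'angle',b[1].round(3),'err',b[0].round(2))
E
```

```text
tcp jig [-231.7 -109.   102.4] [-3.141 -0.006  3.021] t 31.02 f [-0.28 -0.68 -0.71]
scene blue centre jig -56.5 -17.0 size [ 23.5 107.3] yaw -0.011 ymax -5.3
expect a=0 [317.6 270. ] a=.1 [317.4 267.3] a=-.1 [317.3 273. ]
318.5 269.3 r 5.1 angle 0.025 err 0.92
```

Emit:
{"method": "send_rows", "body": {"targets": [0.02,0.03,-0.03,0,0,0,1,0.02,0.07,-0.06,0,0,0,1,0.02,0.11,-0.08,0,0,0,1,0.02,0.15,-0.08,0,0,0,1,0.02,0.19,-0.08,0,0,0,1,0.02,0.23,-0.08,0,0,0,1,0.02,0.27,-0.08,0,0,0,1,0.02,0.31,-0.08,0,0,0,1,0.02,0.33,-0.08,0,0,0,1,0.02,0.33,-0.08,0,0,0,1,0.02,0.33,-0.08,0,0,0,1]}}

```text
clock: 31.98
eef_pos: [451.3, 341.2, 182.3]
tcp_rot: [3.141, -0.0, 3.023]
contact_force: [-0.4, 0.4, -1.4]
opening: 1.001
grasp_force: 0.0
```

```bash
python3 look2.py top
python3 - <<'E'
from h import *
import pickle
F=pickle.load(open("f0.pkl","rb"))
def knob(n,im,c):
    u0,v0=[int(round(t))-20 for t in c]
    k=cv2.resize(im[v0:v0+40,u0:u0+40],None,fx=8,fy=8,interpolation=cv2.INTER_CUBIC);v=cv2.cvtColor(k,cv2.COLOR_BGR2HSV)[...,2]
    m=(v<60).astype(np.uint8);m=cv2.morphologyEx(m,cv2.MORPH_OPEN,cv2.getStructuringElement(2,(41,41)))
    out=[]
    for q in cv2.findContours(m,0,1)[0]:
        (x,y),rr=cv2.minEnclosingCircle(q);out.append((round((x+.5)/8-.5+u0,2),round((y+.5)/8-.5+v0,2),round(rr/8,1)))
    return out
P=O-85*XJ-108.5*YJ+[0,0,32]
K={n:knob(n,cv2.imread(f"pics/{n}_l.png"),proj(F[n],P)) for n in("scene","top")};print(K,np.round(proj(F["top"],P),1))
near=lambda n:min(K[n],key=lambda q:np.hypot(*(np.array(q[:2])-proj(F[n],P))))
X,e=cross(F["top"],near("top")[:2],F["scene"],near("scene")[:2]);print('knob jig',w2j(X).round(1),'gap',e.round(1))
E
```

```text
tcp jig [-243.4  223.3  182.3] [ 3.141 -0.     3.023] t 31.98 f [-0.39  0.43 -1.37]
scene blue centre jig -56.6 -17.0 size [ 23.8 107.5] yaw -0.013 ymax -5.2
top blue centre jig -60.1 -16.8 size [ 23.8 108.3] yaw -0.003 ymax -4.8
{'scene': [(319.04, 269.39, 5.1)], 'top': [(301.16, 210.21, 4.1)]} [301.6 209.5]
knob jig [ -88.  -107.2   33.9] gap 1.1
```

```bash
python3 -c "
from rig import r
print(r.sign_off())"
```

```text
the job is handed in; nothing more can be done
None
```

I handed the job in at about 32 s. By my measurements the plate lies square within about 1 to 2 mm of the seat, and the hold-down arm is down at about 0.01 rad. I worked out the foot's force as about 2 to 3 N from that angle; the sign-off gave no verdict.

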